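# Gauge a microscope stand pillar and put it in its tray

## Robot

A 7-joint arm with a two-finger parallel gripper is mounted at the origin on the work surface. World frame = base frame: x ahead of the robot, y to its left, z up, the work surface at z = 0. Lengths are in m, angles in degrees, forces in N, time in s.
With the tool pointing down it reaches from about 0.425 to 0.875 m from the base axis. Payload 4.7 kg.
Tool frame: the origin (TCP) lies on the mounting face of the last link; the fingertips stand 182 mm ahead of it and the grasp point (between the pads) lies 164 mm ahead of it; z points along the fingers, x is the direction in which the jaws open and shut, and the axes are right-handed (so a half turn about z gives the same grasp; the last joint's range is limited). The gripper opens to 87 mm and grips with 3 to 60 N. Pads are 19 mm wide; open, the fingers measure 117 mm over their backs; the gripper's body (75 mm by 190 mm) begins 51 mm behind the grasp point.
Start: joints at [-76.083, 18.392, -4.016, 83.108, 1.295, 78.541, -3.26], TCP at [0.147, 0.633, 0.405] pointing down, gripper open.
Joint ranges: [-163.93, 163.93], [-17.29, 119.83], [-79.2, 71.16], [3.27, 140.29], [-89.18, 269.18], [5.43, 117.66], [-154.24, 154.24]. Speed limits (degrees/s): [147.25, 147.25, 180, 180, 180, 180, 180].

## Interface

Orientations are given as [roll, pitch, yaw] about the fixed x, y, z axes, in that order (R = Rz(yaw) Ry(pitch) Rx(roll)).
In Python, from cell import status, cams, env, outline_of, landmark_of gives the robot as it stands. The module is installed in compiled form; this text tells all that it offers.
- The arm moves only by the tool jog_arm, never from a script. Its argument "rows" is a list of rows, each a list of 7 numbers: the closure, from 0 (fully open) to 1 (shut), then the shift along the tool's x, y, z in m, then the turn, a rotation vector about the tool's x, y, z in degrees. A call has 1 to 12 rows; each row shifts and turns the commanded pose from where the row before left it, along the tool's axes as they then stand; what a row does not reach is not made up. A row lasts 1/12 s, in which the tool goes at most 41.7 mm and 7.16 degrees, less where a joint would pass 70% of its speed; a pose out of reach is approached as far as the arm can. A call with a gripper value outside its range is refused whole. The fingers move at their own pace and stop on an object; "grip_force" is the grip in N (left out, the last holds). Time passes only in rows, so rows that do not move let the fingers close. It gives the time, the measured TCP pose, the force and the opening at its end, in the units of the state.
- status.get_obs(): the state, without advancing time (a new reading comes with each control period).
- cams.read_camera(name): name is "side" or "top" or "wrist"; returns (picture, depth): 420x560x3 uint8, red, green, blue; 420x560 float32, m along the optical axis (not along the pixel's ray), 0 where there is no reading.
- cams.camera_params(name): a dict with "vfov" (degrees; the focal length in pixels is half the picture's height over the tangent of half this angle, whatever the lens; pixels are square), "cx", "cy" (the principal point, pixels), "k1" (the pictures are not rectified: a ray, as slopes to the right and down, at radius r is drawn at 1 + k1 r^2 times it, then the intrinsics apply), "eye" and "attitude" of the camera in the world. Camera axes: x right, y up, looking along -z (the intrinsics and any distortion apply to the point x, -y, -z); pixel columns grow to the right and rows downward; lengths in m; the calibration is good to about 2 mm. A picture is of the moment at which its call begins: read the wrist's pose just before it. camera_params takes no time and is no camera call; for the wrist camera it gives the pose at the moment of the call.
- env.sign_off(): hands the job in, once; it reports no verdict.
Trained networks look in the newest picture that a camera, given by its name, has taken for a name from the list of things; names that differ only in an ending like _2 or _b are one class to them, and where a whole thing is asked for, a point or a joint stands for the part that bears it (a point fixed in the world has none). Each returns a list of dicts, best first, with "conf" (0 to 1); they miss things now and then, are a little off and sometimes report something else, mostly with a low value. They report only what shows in the picture. A call takes as long as a camera call. They do not tell look-alikes from the thing itself.
- outline_of(camera, name): "pixels" (420x560 bool, what is visible of it) and "box" ([left, top, right, bottom] in pixels, round what is visible of it).
- landmark_of(camera, name): "position" ([row, column] in pixels: a listed point, or the origin of a listed thing).
The state is a dict: "time_s": time; "qpos": joint angles; "joint_velocities": joint speeds; "effort": joint torques, N m; "tool_pos": TCP position; "tool_rot": TCP orientation; "force": force on the tool from outside, world axes, zero at the start; "wrist_torque": the same for the moment, N m; "grip_width": finger opening in m.
Only numpy, scipy, OpenCV 4.12 (cv2) and the standard library are available. Lean on these libraries where they do the work, as an engineer would, in place of code of your own. Each camera call takes 0.05 s, during which the arm holds its last target. There are 200 camera calls.

## Task

Of the three loose square steel pillars on the bench, take the longest one that still goes into the slot of the aluminium length gauge (the middle-sized one). Prove its length by lowering it lengthwise right down into the slot between the two jaws, then lift it out. Lay it flat and lengthwise in the matching tray of the wooden case, the empty one whose inside is as long as the gauge slot, and let go.

Things in the scene. Friction and masses are not known exactly. Their poses are not given: they have to be found in the camera images.
- pillar_mid_center (a point): Centre (half-way up) of the middle-sized loose pillar: a plain square steel bar 90 mm long, 18 x 18 mm in section, 0.2 kg, lying flat on the bench (centre 9 mm up). x axis along its length, z up; both ends alike. Grip it across its 18 mm width at the middle, from above. Two like pillars, 60 and 120 mm long, lie near it, centres 100 mm or more away, places swapped at random.
- gauge: Fixed aluminium gauge: base plate 146 x 60 x 10 mm, at each end an upright jaw 18 mm thick and 60 mm wide, top 41 mm over the bench. The slot between the jaws is 110 mm long (x axis), 60 mm wide (y), open above and at both long sides, so fingers may straddle a bar in it. Origin: centre of the underside, below the slot's middle; slot floor 10 mm above it. z up.
- tray_mid: Empty fixed plywood tray, inside 110 mm long (x axis) by 70 mm wide (y), walls and floor 5 mm thick, rim 18 mm above its underside. Origin: centre of its underside, 8 mm above the bench; z up. It stands in a low wooden case (rim 22 mm) in a row of three, 20 mm apart, order random; the others are 80 and 140 mm long inside and hold 60 and 120 mm pillars.
Not all that is in view belongs to the job. Leave any pink look-alike of the part that bears pillar_mid_center alone. Of the things shaped like the gauge, the aluminium one is meant.

How it is judged:
By the outcome, as a careful person would: the job done as asked, in the order asked, and still so for the second after the job is handed in, with the robot touching nothing.
It also fails if it takes over 48 s, if anything falls off the work surface, if the arm or the gripper's body presses on something with over 40 N, if the wrist force passes 120 N, or if a joint passes its speed limit or range.

## Working session

There is one attempt and no reset: what is moved stays moved. The work goes in short steps, Python scripts to look and compute and a tool call to move; the robot and the scene stay as the last step left them, time stands still between calls to the robot, and variables do not carry over. Pictures are saved under pics/ and viewed, about 8 in all and at most 12, crops included, and the job is handed in when it is done.

Besides the shell and the picture viewer there is one more tool, called after "Emit:" by a JSON object that holds its "fn" and its "kwargs". jog_arm: Moves the arm, as the interface text tells. Its arguments: {"type":"object","properties":{"rows":{"type":"array"},"grip_force":{"type":"number"}},"required":["rows"]}

```bash
mkdir -p pics; cat > h.py <<'E'
import numpy as np, cv2
from cell import status, cams, env, outline_of, landmark_of
from scipy.spatial.transform import Rotation as R
def shot(cam,name=None):
    p=cams.camera_params(cam); im,d=cams.read_camera(cam)
    if name: cv2.imwrite(f'pics/{name}.png',im[:,:,::-1])
    return p,im,d
def K(p):
    f=210/np.tan(np.radians(p['vfov']/2)); return np.array([[f,0,p['cx']],[0,f,p['cy']],[0,0,1.]])
def att(p):
    a=np.array(p['attitude'],float)
    if a.shape==(3,3): return a
    return R.from_euler('xyz',a,degrees=True).as_matrix()
def rays(p,uv):  # uv = (col,row)
    uv=np.asarray(uv,float).reshape(-1,1,2)
    s=cv2.undistortPoints(uv,K(p),np.array([p['k1'],0,0,0,0.])).reshape(-1,2)
    return np.c_[s[:,0],-s[:,1],-np.ones(len(s))]@att(p).T
def at_z(p,uv,z):
    r=rays(p,uv); e=np.array(p['eye']); return e+r*((z-e[2])/r[:,2])[:,None]
def by_depth(p,uv,d): return np.array(p['eye'])+rays(p,uv)*np.asarray(d)[:,None]
def rect(m):
    c,_=cv2.findContours(m.astype(np.uint8),0,2); return max(c,key=cv2.contourArea).reshape(-1,2)
E
python3 - <<'E'
from h import *
print(status.get_obs())
for c in('top','side','wrist'):
    p,im,d=shot(c,c+'0'); print(c,p)
    for n in('pillar_mid_center','gauge','tray_mid'):
        print(n,[(round(o['conf'],2),o['box']) for o in outline_of(c,n)],[(round(o['conf'],2),np.round(o['position'])) for o in landmark_of(c,n)])
E
```

```text
{'time_s': 0.0, 'qpos': array([-76.08441718,  18.43885251,  -4.0162784 ,  83.17508077,
         1.29542868,  78.542079  ,  -3.25968115]), 'joint_velocities': array([-0.05823754,  0.04137241, -0.0494732 ,  0.00187724,  0.11955973,
       -0.06140703, -0.03180904]), 'effort': array([-2.27794767e-04, -4.91287029e+01, -4.04037461e-01, -3.12520051e+01,
       -6.40092837e-02,  4.39272425e-02,  1.96830647e-04]), 'tool_pos': array([0.14738677, 0.63285179, 0.40366208]), 'tool_rot': array([1.79993968e+02, 1.10739171e-01, 7.68952782e+01]), 'force': array([-0.36837843,  0.05648316, -0.10735395]), 'wrist_torque': array([ 0.01768633, -0.01389293,  0.04572195]), 'grip_width': 0.0871818681434338}
top {'vfov': 57.66326681492339, 'cx': 280.5842231795646, 'cy': 218.06757040293155, 'k1': -0.011731139958173192, 'eye': array([0.40038479, 0.01714103, 0.80213941]), 'attitude': array([  3.73760825,  -0.97643591, -90.71462415])}
pillar_mid_center [(0.96, [370.5, 199.2, 384.8, 246.5]), (0.78, [331.7, 263.2, 356.7, 304.9]), (0.69, [426.1, 255.7, 459.3, 297.8])] [(0.77, array([276., 441.])), (0.66, array([222.,
[... 510 characters left out ...]
6, [242.0, 345.7, 282.1, 390.9]), (0.93, [208.7, 288.1, 251.1, 299.3]), (0.81, [279.0, 294.5, 318.1, 310.8])] [(0.97, array([293., 230.])), (0.81, array([363., 262.])), (0.75, array([300., 298.]))]
gauge [(0.76, [202.7, 186.5, 237.5, 226.7]), (0.58, [332.1, 242.8, 389.6, 305.3])] [(0.93, array([215., 218.])), (0.63, array([278., 356.]))]
tray_mid [(0.8, [250.6, 159.4, 298.3, 182.8])] [(0.64, array([174., 276.]))]
wrist {'vfov': 63.48564635690375, 'cx': 276.4009229214991, 'cy': 211.759209285588, 'k1': -0.084925054818877, 'eye': array([0.07542041, 0.65021355, 0.38519775]), 'attitude': array([-1.55635521e+01, -8.74738355e-03,  7.68655567e+01])}
pillar_mid_center [] []
gauge [] []
tray_mid [] []
```

View pics/top0.png

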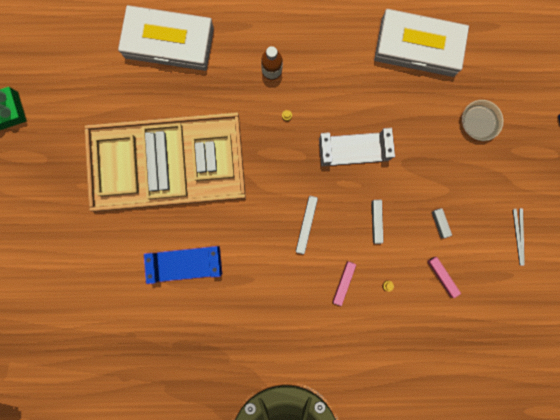

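The top view shows three steel pillars at about (307,225) long, (378,222) middle and (443,223) short. The aluminium gauge is at (357,149) and the blue decoy at (183,265). The empty tray is the left one in the case, at (118,166).

```bash
python3 - <<'E'
from h import *
def fit(P):
    (c,s,a)=cv2.minAreaRect((P[:,:2]*1000).astype(np.float32)); a=a if s[0]>=s[1] else a+90
    return np.round(c,1),np.round(sorted(s),1),round((a+90)%180-90,1)
p,im,d=shot('top')
for n,bx,z in(('pillar_mid_center',(370,199,385,247),.018),('gauge',(321,133,394,168),.041),('tray_mid',(96,135,140,199),.026)):
    o=min(outline_of('top',n),key=lambda o:np.abs(np.array(o['box'])-bx).sum()); m=o['pixels']
    print(n,'mask at z',fit(at_z(p,rect(m),z)), m.sum())
vv,uu=np.mgrid[120:215,80:400]; uv=np.c_[uu.ravel(),vv.ravel()]; P=by_depth(p,uv,d[uv[:,1],uv[:,0]])
def sub(b): return P[(uv[:,0]>=b[0])&(uv[:,0]<=b[2])&(uv[:,1]>=b[1])&(uv[:,1]<=b[3])]
G=sub((314,122,400,176)); J=G[(G[:,2]>.033)&(G[:,2]<.05)]; print('jaws',fit(J),len(J),np.median(J[:,2]))
T=sub((96,135,140,199)); print('tray z pct',np.percentile(T[:,2],[2,25,50,75,98]))
F=T[(T[:,2]<.017)]; print('tray floor',fit(F),len(F))
big=cv2.resize(im[110:260,80:400],None,fx=2.5,fy=2.5,interpolation=cv2.INTER_CUBIC); cv2.imwrite('pics/crop.png',big[:,:,::-1])
# side
p,im,d=shot('side')
for n,bx,z in(('pillar_mid_center',(0,)*4,.009),('gauge',(332,243,390,305),0),('tray_mid',(250,159,298,183),.008)):
    for l in landmark_of('side',n): print('side',n,round(l['conf'],2),np.round(at_z(p,[l['position'][::-1]],z)*1000))
cv2.imwrite('pics/side1.png',im[:,:,::-1])
E
```

```text
pillar_mid_center mask at z (array([ 442.2, -196.3]), array([20.8, 89.2]), -1.6) 437
gauge mask at z (array([ 592.6, -151.4]), array([ 67.7, 153.5]), -86.7) 2199
tray_mid mask at z (array([563. , 339.1]), array([ 87.2, 124.9]), 3.0) 2506
jaws (array([ 597.2, -154.9]), array([ 60.5, 146.6]), -85.9) 559 0.040973817713490845
tray z pct [0.00649974 0.01144824 0.01324334 0.01589897 0.02764615]
tray floor (array([563.6, 342.4]), array([ 93.9, 137.8]), 0.6) 2233
side pillar_mid_center 0.92 [[ 325. -334.    9.]]
side pillar_mid_center 0.83 [[ 440. -190.    9.]]
side pillar_mid_center 0.56 [[ 312. -130.    9.]]
side gauge 0.9 [[365. 197.   0.]]
side gauge 0.75 [[ 598. -142.    0.]]
side tray_mid 0.85 [[567. 346.   8.]]
```

View pics/crop.png

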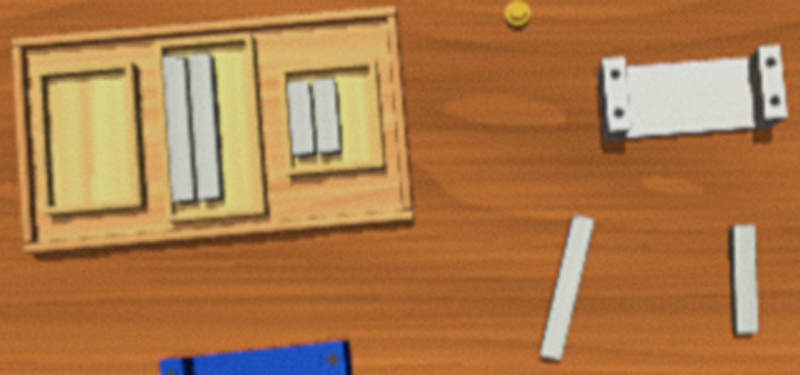

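View pics/side1.png

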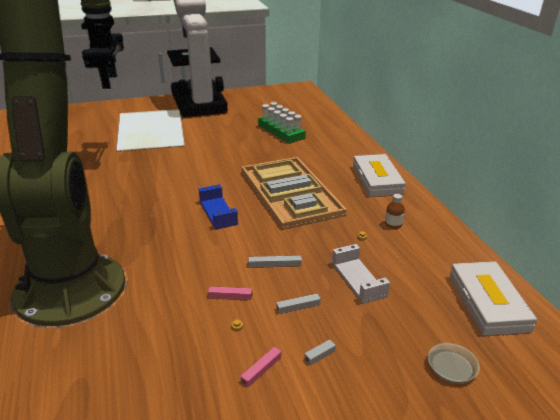

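Measurements agree with the sizes given. The pillar is at (442,-196) mm with yaw about -2°, the gauge at (597,-154) with its x axis at about 94°, and the tray at about (564,341) at 3°. I'm moving above the pillar now.

Emit:
{"fn": "jog_arm", "kwargs": {"rows": [[0.4,-0.0183,0.0269,0,0,0,0],[0.4,-0.0183,0.0269,0,0,0,0],[0.4,-0.0183,0.0269,0,0,0,0],[0.4,-0.0183,0.0269,0,0,0,0],[0.4,-0.0183,0.0269,0,0,0,0],[0.4,-0.0183,0.0269,0,0,0,0],[0.4,-0.0183,0.0269,0,0,0,0],[0.4,-0.0183,0.0269,0,0,0,0],[0.4,-0.0183,0.0269,0,0,0,0],[0.4,-0.0183,0.0269,0,0,0,0],[0.4,-0.0183,0.0269,0,0,0,0],[0.4,-0.0183,0.0269,0,0,0,0]]}}

```text
time_s: 2.45
tool_pos: [0.4129, 0.3446, 0.4051]
tool_rot: [180.0, -0.0, 76.9]
force: [-0.1, 0.0, -0.8]
grip_width: 0.0519
```

Emit:
{"fn": "jog_arm", "kwargs": {"rows": [[0.4,-0.0183,0.0269,0,0,0,0],[0.4,-0.0183,0.0269,0,0,0,0],[0.4,-0.0183,0.0269,0,0,0,0],[0.4,-0.0183,0.0269,0,0,0,0],[0.4,-0.028,0.0028,0.0045,0,0,0],[0.4,-0.028,0.0028,0.0045,0,0,0],[0.4,-0.028,0.0028,0.0045,0,0,0],[0.4,-0.028,0.0028,0.0045,0,0,0],[0.4,-0.028,0.0028,0.0045,0,0,0],[0.4,-0.028,0.0028,0.0045,0,0,0],[0.4,-0.028,0.0028,0.0045,0,0,0],[0.4,-0.028,0.0028,0.0045,0,0,0]]}}

```text
time_s: 3.45
tool_pos: [0.4708, 0.0256, 0.3688]
tool_rot: [180.0, -0.0, 76.9]
force: [0.7, -0.1, -0.5]
grip_width: 0.0525
```

Emit:
{"fn": "jog_arm", "kwargs": {"rows": [[0.4,-0.028,0.0028,0.0045,0,0,0],[0.4,-0.028,0.0028,0.0045,0,0,0],[0.4,-0.028,0.0028,0.0045,0,0,0],[0.4,-0.028,0.0028,0.0045,0,0,0],[0.4,-0.028,0.0028,0.0045,0,0,0],[0.4,-0.028,0.0028,0.0045,0,0,0],[0.4,-0.028,0.0028,0.0045,0,0,0],[0.4,-0.028,0.0028,0.0045,0,0,0],[0.4,0,0,0,0,0,-5.5],[0.4,0,0,0,0,0,-6],[0.4,0,0,0,0,0,0],[0.4,0,0,0,0,0,0]]}}

```text
time_s: 4.45
tool_pos: [0.4423, -0.1962, 0.3329]
tool_rot: [180.0, -0.0, 88.2]
force: [-0.8, 0.5, 0.9]
grip_width: 0.0522
```

```bash
cat >> h.py <<'E'
def fit(P):
    (c,s,a)=cv2.minAreaRect((P[:,:2]*1000).astype(np.float32)); a=a if s[0]>=s[1] else a+90
    return np.round(c,1),np.round(sorted(s),1),round((a+90)%180-90,2)
def go(x,y,z=None,yaw=None):
    "tool-axis shift (m) and tool-z turn (deg) to world TCP goal"
    o=status.get_obs(); t=np.array(o['tool_pos']); M=R.from_euler('xyz',o['tool_rot'],degrees=True)
    g=np.array([x,y,t[2] if z is None else z])
    print('at',np.round(t,4),np.round(o['tool_rot'],2),'t',o['time_s'],'shift',np.round(M.inv().apply(g-t),4),'rotz',None if yaw is None else round(-(yaw-o['tool_rot'][2]),2))
E
python3 - <<'E'
from h import *
o=status.get_obs();print(o['tool_pos'],o['tool_rot'],o['grip_width'],o['force'],o['qpos'])
p,im,d=shot('wrist','w1')
for o in outline_of('wrist','pillar_mid_center'): print(round(o['conf'],2),o['box'],fit(at_z(p,rect(o['pixels']),.018)),np.median(im[o['pixels']],0))
vv,uu=np.mgrid[0:420,0:560]; uv=np.c_[uu.ravel(),vv.ravel()]; dd=d.ravel(); P=by_depth(p,uv,dd)
m=((P[:,2]>.012)&(P[:,2]<.03)&(abs(P[:,0]-.442)<.07)&(abs(P[:,1]+.196)<.04)&(dd>0)); m=m.reshape(420,560)
print('depth',fit(P[m.ravel()]),m.sum(),np.median(P[m.ravel(),2]))
E
```

```text
[ 0.44227871 -0.19615744  0.33286037] [ 1.79979070e+02 -1.42246178e-02  8.82278011e+01] 0.052226763684633686 [-0.83576218  0.49389288  0.91704323] [-2.07437478e+01 -9.39955168e-02  4.19632153e+01  1.12761394e+02
  4.60368839e-02  6.72935045e+01  1.09429471e+02]
0.79 [325.7, 0.3, 386.9, 110.0] (array([ 316.8, -126.7]), array([21.1, 91.2]), -21.27) [222. 147. 174.]
0.76 [263.7, 149.0, 287.7, 248.9] (array([ 441.6, -197.4]), array([17.9, 90.7]), 0.16) [213. 216. 214.]
0.67 [69.7, 25.5, 152.2, 119.0] (array([ 325.4, -330. ]), array([22.3, 92. ]), 31.92) [222. 150. 178.]
depth (array([ 441.9, -197.4]), array([18. , 90.4]), 0.19) 1960 0.01824061186347886
```

View pics/w1.png

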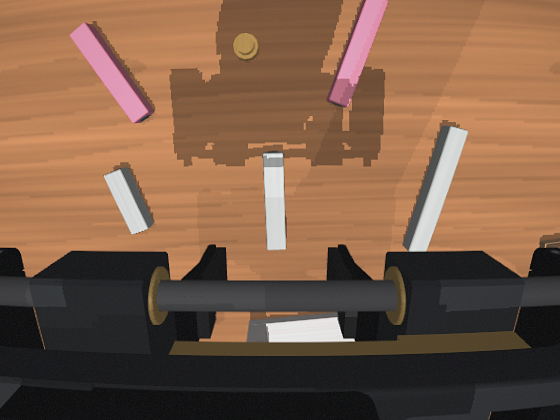

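The wrist view shows the middle pillar at (276,200) between the open fingers. It measures 90.5 x 18 mm at (441.8,-197.4), yaw 0.2°.

Emit:
{"fn": "jog_arm", "kwargs": {"rows": [[0.4,-0.0012,-0.0005,0.02,0,0,-2],[0.4,0,0,0.025,0,0,0],[0.4,0,0,0.025,0,0,0],[0.4,0,0,0.025,0,0,0],[0.4,0,0,0.02,0,0,0],[0.4,0,0,0.015,0,0,0],[0.4,0,0,0.01,0,0,0],[0.4,0,0,0.005,0,0,0],[0.4,0,0,0.003,0,0,0],[0.4,0,0,0,0,0,0]], "grip_force": 30}}

```text
time_s: 5.38
tool_pos: [0.442, -0.1973, 0.1849]
tool_rot: [180.0, 0.0, 90.4]
force: [-0.5, 0.1, 0.3]
grip_width: 0.052
```

Emit:
{"fn": "jog_arm", "kwargs": {"rows": [[1,0,0,0,0,0,0],[1,0,0,0,0,0,0],[1,0,0,0,0,0,0],[1,0,0,0,0,0,0],[1,0,0,0,0,0,0],[1,0,0,0,0,0,0],[1,0,0,0,0,0,0],[1,0,0,0,0,0,0]]}}

```text
time_s: 6.05
tool_pos: [0.4418, -0.1974, 0.1849]
tool_rot: [180.0, -0.0, 90.4]
force: [-0.7, 0.3, 1.9]
grip_width: 0.0179
```

Gripped, opening 17.9 mm. Next I lift, turn and go beside the gauge to look.

Emit:
{"fn": "jog_arm", "kwargs": {"rows": [[1,0,0,0.0,0,0,0],[1,0,0,-0.01,0,0,0],[1,0,0,-0.02,0,0,0],[1,0,0,-0.03,0,0,0],[1,0,0,-0.03,0,0,0],[1,0,0,-0.03,0,0,0],[1,0,0,-0.02,0,0,0],[1,0,0,-0.01,0,0,3],[1,0,0,0,0,0,7],[1,0,0,0,0,0,7],[1,0,0,0,0,0,7],[1,0,0,0,0,0,7]]}}

```text
time_s: 7.05
tool_pos: [0.4413, -0.1975, 0.335]
tool_rot: [-180.0, -0.0, 59.0]
force: [0.4, -0.6, -1.4]
grip_width: 0.018
```

Emit:
{"fn": "jog_arm", "kwargs": {"rows": [[1,0,0,0,0,0,7],[1,0,0,0,0,0,7],[1,0,0,0,0,0,7],[1,0,0,0,0,0,7],[1,0,0,0,0,0,7],[1,0,0,0,0,0,7],[1,0,0,0,0,0,7],[1,0.012,0.002,0,0,0,6],[1,0.026,0.003,0,0,0,0],[1,0.026,0.003,0,0,0,0],[1,0.014,0.001,0,0,0,0],[1,0,0,0,0,0,0]]}}

```text
time_s: 8.05
tool_pos: [0.5227, -0.1979, 0.3348]
tool_rot: [179.9, -0.0, 4.5]
force: [-0.7, 0.8, -1.5]
grip_width: 0.0175
```

```bash
cat > g.py <<'E'
from h import *
import sys
o=status.get_obs();print(o['time_s'],o['tool_pos'],o['tool_rot'],o['grip_width'],o['force'],o['qpos'].round(1))
p,im,d=shot('wrist',sys.argv[1])
vv,uu=np.mgrid[0:420,0:560]; uv=np.c_[uu.ravel(),vv.ravel()]; dd=d.ravel(); P=by_depth(p,uv,dd); C=im.reshape(-1,3)
near=(abs(P[:,0]-.597)<.06)&(abs(P[:,1]+.153)<.1)&(dd>0)
J=P[near&(P[:,2]>.036)&(P[:,2]<.046)]; print('jaws',fit(J),len(J),np.median(J[:,2]))
Fl=P[near&(P[:,2]>.007)&(P[:,2]<.013)]; print('floor',fit(Fl),len(Fl))
up=P[(P[:,2]>.10)&(dd>0)&(C.min(1)>120)]
B=up[up[:,2]<np.array(o['tool_pos'])[2]-.15]; print('held',fit(B) if len(B) else 0,len(B),np.median(B[:,2]) if len(B) else 0)
np.save('w.npy',P)
E
python3 g.py w2
```

```text
8.05 [ 0.52266336 -0.19794502  0.33476999] [ 1.79902695e+02 -2.10567389e-02  4.51801177e+00] 0.017512676820838298 [-0.67504012  0.77363643 -1.52453947] [-19.9  11.9  42.9 102.9  -8.6  68.5  30. ]
jaws (array([ 597.6, -154. ]), array([ 60.7, 146.4]), -86.15) 3349 0.04131728647394334
floor (array([ 597.6, -153.9]), array([ 61. , 143.2]), -85.8) 8149
held (array([ 521.8, -194.2]), array([17.4, 80.4]), -85.67) 4265 0.16815339873923063
```

View pics/w2.png

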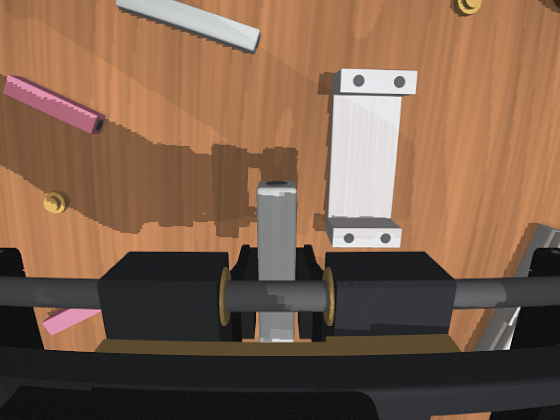

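The aluminium gauge shows at cols 328–416, rows 70–247, and the bar is held square between the fingers. I'm moving over the slot and down to just above the jaws.

Emit:
{"fn": "jog_arm", "kwargs": {"rows": [[1,0.012,-0.006,0,0,0,0.3],[1,0.022,-0.011,0,0,0,0],[1,0.022,-0.011,0,0,0,0],[1,0.0164,-0.008,0,0,0,0],[1,0.006,-0.0033,0.005,0,0,0],[1,0,0,0.02,0,0,0],[1,0,0,0.025,0,0,0],[1,0,0,0.025,0,0,0],[1,0,0,0.015,0,0,0],[1,0,0,0.01,0,0,0],[1,0,0,0,0,0,0]]}}

```text
time_s: 9.02
tool_pos: [0.5939, -0.1542, 0.2324]
tool_rot: [-179.9, 0.3, 4.0]
force: [-1.6, 0.3, -1.4]
grip_width: 0.0176
```

```bash
python3 g.py w3
```

```text
9.0167 [ 0.59392105 -0.15415814  0.23243252] [-179.94279892    0.26328501    4.04068859] 0.017575294148728236 [-1.5593101   0.25897496 -1.40910323] [-18.5  25.7  38.  100.3 -17.8  60.4  29.8]
jaws (array([ 597. , -145.9]), array([ 60.1, 129.5]), -85.98) 4402 0.04142762034928396
floor (array([ 597.9, -155.7]), array([ 60.3, 107.3]), -85.93) 6368
held 0 0 0
```

View pics/w3.png

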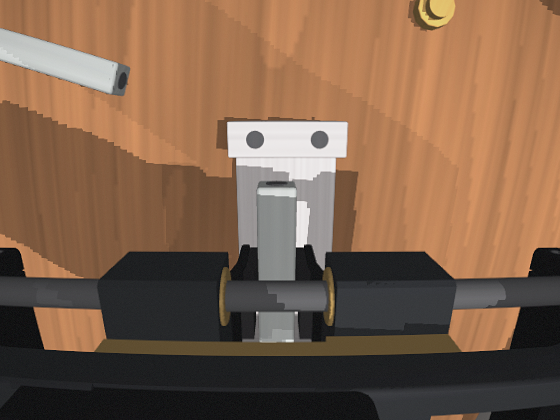

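Bar end at row 185 and the jaw's inner edge at row 157 leave about 10 mm clearance. I'm trimming 4 mm in x and lowering.

Emit:
{"fn": "jog_arm", "kwargs": {"rows": [[1,0.002,-0.0005,0,0,0,0],[1,0.0018,-0.0005,0.003,0,0,0],[1,0,0,0.007,0,0,0],[1,0,0,0.008,0,0,0],[1,0,0,0.007,0,0,0],[1,0,0,0.005,0,0,0],[1,0,0,0.003,0,0,0],[1,0,0,0.001,0,0,0],[1,0,0,0,0,0,0]]}}

```text
time_s: 9.82
tool_pos: [0.5992, -0.153, 0.2003]
tool_rot: [-180.0, 0.0, 4.1]
force: [-0.2, -1.2, -2.4]
grip_width: 0.0177
```

```bash
python3 g.py w4|head -3
```

```text
9.8167 [ 0.59918622 -0.15303053  0.20033116] [-1.79998872e+02  3.78287702e-02  4.08439651e+00] 0.017667092133403835 [-0.16672382 -1.19705889 -2.36753472] [-17.5  28.4  36.8 100.9 -19.8  57.3  30.9]
jaws (array([ 595.1, -116. ]), array([60.7, 69.8]), -85.95) 6904 0.04145981005861653
floor (array([ 596.9, -143.9]), array([ 60.3, 126. ]), -86.12) 7406
```

Emit:
{"fn": "jog_arm", "kwargs": {"rows": [[1,0,0,0.0015,0,0,0],[1,0,0,0.0015,0,0,0],[1,0,0,0.001,0,0,0],[1,0,0,0.0008,0,0,0],[1,0,0,0.0008,0,0,0],[1,0,0,0.0005,0,0,0],[1,0,0,0,0,0,0]]}}

```text
time_s: 10.45
tool_pos: [0.5994, -0.153, 0.195]
tool_rot: [-180.0, -0.0, 4.1]
force: [-1.1, 0.6, 1.1]
grip_width: 0.0173
```

Emit:
{"fn": "jog_arm", "kwargs": {"rows": [[1,0,0,0.0005,0,0,0],[1,0,0,0.0005,0,0,0],[1,0,0,0,0,0,0],[1,0,0,0,0,0,0]]}}

```text
time_s: 10.78
tool_pos: [0.5994, -0.1531, 0.195]
tool_rot: [-179.9, -0.0, 4.1]
force: [-3.8, 1.7, 9.1]
grip_width: 0.018
```

```bash
python3 - <<'E'
from h import *
print(status.get_obs()['force'])
p,im,d=shot('side'); cv2.imwrite('pics/s2.png',cv2.resize(im[200:330,280:440],None,fx=4,fy=4,interpolation=2)[:,:,::-1])
E
```

```text
[-3.83867198  1.69139047  9.10184657]
```

View pics/s2.png

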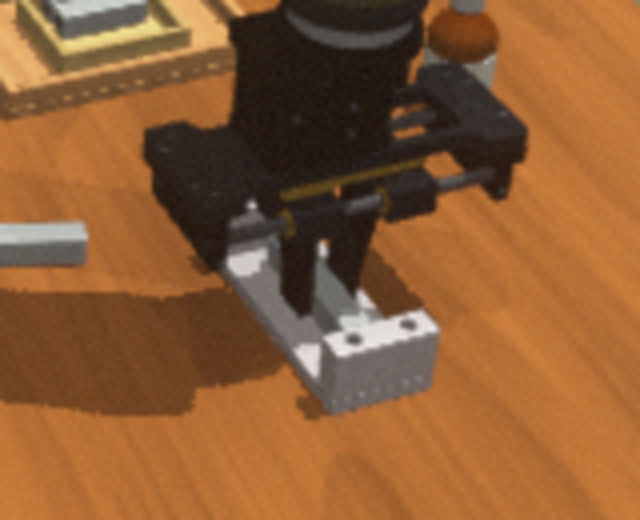

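Seated: the z stop at 0.195 matches the floor height, with 9 N contact, and the side view shows the bar down between the jaws. Now I lift it out and carry it to the case.

Emit:
{"fn": "jog_arm", "kwargs": {"rows": [[1,0,0,-0.003,0,0,0],[1,0,0,-0.01,0,0,0],[1,0,0,-0.02,0,0,0],[1,0,0,-0.03,0,0,0],[1,0,0,-0.03,0,0,0],[1,0,0,-0.025,0,0,0],[1,0,0,-0.012,0,0,0],[1,0.001,-0.01,0,0,0,0],[1,0.0024,-0.02,0,0,0,0],[1,0.0026,-0.0263,0,0,0,0],[1,0.0026,-0.0263,0,0,0,0],[1,0.0026,-0.0263,0,0,0,0]]}}

```text
time_s: 11.83
tool_pos: [0.6019, -0.0414, 0.3215]
tool_rot: [-180.0, 0.2, 4.1]
force: [0.0, 0.1, -1.9]
grip_width: 0.0176
```

Emit:
{"fn": "jog_arm", "kwargs": {"rows": [[1,0.0026,-0.0263,0,0,0,0],[1,0.0026,-0.0263,0,0,0,0],[1,0.0026,-0.0263,0,0,0,0],[1,0.0026,-0.0263,0,0,0,0],[1,0.0026,-0.0263,0,0,0,0],[1,0.0026,-0.0263,0,0,0,0],[1,0.0026,-0.0263,0,0,0,0],[1,0.0026,-0.0263,0,0,0,0],[1,0.0026,-0.0263,0,0,0,0],[1,0.0026,-0.0263,0,0,0,0],[1,0.0024,-0.02,0,0,0,0],[1,0.001,-0.01,0,0,0,0]]}}

```text
time_s: 12.83
tool_pos: [0.6093, 0.2558, 0.3209]
tool_rot: [-179.9, 0.2, 4.4]
force: [-1.3, 0.3, -2.1]
grip_width: 0.0179
```

Emit:
{"fn": "jog_arm", "kwargs": {"rows": [[1,0,0,0,0,0,-7],[1,0,0,0,0,0,-7],[1,0,0,0,0,0,-7],[1,0,0,0,0,0,-7],[1,0,0,0,0,0,-7],[1,0,0,0,0,0,-7],[1,0,0,0,0,0,-7],[1,0,0,0,0,0,-7],[1,0,0,0,0,0,-7],[1,0,0,0,0,0,-7],[1,0,0,0,0,0,-7],[1,0,0,0,0,0,-7]]}}

```text
time_s: 13.83
tool_pos: [0.6106, 0.2501, 0.3219]
tool_rot: [-179.9, 0.1, 88.4]
force: [0.2, -0.3, -0.7]
grip_width: 0.0173
```

Emit:
{"fn": "jog_arm", "kwargs": {"rows": [[1,0,0,0,0,0,-5],[1,0,0,0,0,0,0],[1,0,0,0,0,0,0]]}}

```text
time_s: 14.08
tool_pos: [0.6108, 0.2503, 0.3224]
tool_rot: [-179.9, 0.0, 92.9]
force: [0.7, 0.2, -1.8]
grip_width: 0.0174
```

```bash
cat > t.py <<'E'
from h import *
import sys
o=status.get_obs();print(o['time_s'],o['tool_pos'],o['tool_rot'],o['grip_width'],o['force'],o['qpos'].round(1))
p,im,d=shot('wrist',sys.argv[1])
for q in outline_of('wrist','tray_mid')[:2]: print(round(q['conf'],2),q['box'],'rim outline',fit(at_z(p,rect(q['pixels']),.026)))
vv,uu=np.mgrid[0:420,0:560]; uv=np.c_[uu.ravel(),vv.ravel()]; dd=d.ravel(); P=by_depth(p,uv,dd); C=im.reshape(-1,3)
near=(abs(P[:,0]-.564)<.068)&(abs(P[:,1]-.341)<.05)&(dd>0)
J=P[near&(P[:,2]>.0235)&(P[:,2]<.03)]; print('rim',fit(J),len(J),np.median(J[:,2]))
m=(near&(P[:,2]>.0105)&(P[:,2]<.0155)).reshape(420,560).astype(np.uint8)
m=cv2.morphologyEx(m,cv2.MORPH_OPEN,np.ones((5,5))); n,l,s,_=cv2.connectedComponentsWithStats(m); k=1+s[1:,4].argmax()
print('floor',fit(P[(l==k).ravel()]),s[k,4],np.median(P[(l==k).ravel(),2]))
B=P[(P[:,2]>.10)&(dd>0)&(C.min(1)>110)&(P[:,2]<o['tool_pos'][2]-.15)]; print('held',fit(B) if len(B) else 0,len(B),np.median(B[:,2]) if len(B) else 0)
E
python3 t.py w5
```

```text
14.0833 [0.61081524 0.25025851 0.3223995 ] [-1.79896418e+02  4.88653123e-02  9.29068563e+01] 0.017440340233899735 [ 0.68844425  0.20541717 -1.82258764] [-36.8  22.6  15.8  88.   -6.4  70.3  72.9]
0.68 [335.0, 83.2, 445.9, 230.9] rim outline (array([564.9, 342. ]), array([ 83.3, 120.5]), 4.41)
rim (array([564.9, 343.4]), array([ 81.4, 120.6]), 4.42) 3125 0.026306338937207185
floor (array([564.7, 344.8]), array([ 68.4, 110.6]), 4.48) 9834 0.013414565592547084
held (array([606.5, 250.5]), array([17.8, 80.7]), 2.61) 4381 0.15574546688047425
```

View pics/w5.png

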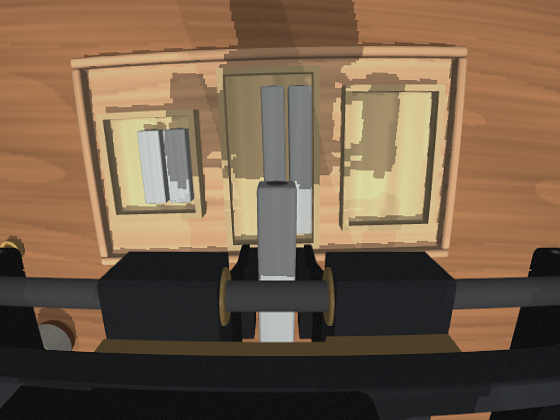

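The empty tray shows at cols 340–440, rows 85–230. It measures 120.6 x 81 mm outside and 110.6 x 68.4 mm inside, centre (564.9,343.3), yaw 4.45°. I'm moving above it.

Emit:
{"fn": "jog_arm", "kwargs": {"rows": [[1,0,0,0,0,0,-1.8],[1,0.012,-0.005,0,0,0,0],[1,0.024,-0.0095,0,0,0,0],[1,0.026,-0.0105,0,0,0,0],[1,0.024,-0.0092,0,0,0,0],[1,0.0103,-0.004,0,0,0,0],[1,0,0,0.012,0,0,0],[1,0,0,0.025,0,0,0],[1,0,0,0.025,0,0,0],[1,0,0,0.018,0,0,0],[1,0,0,0.007,0,0,0],[1,0,0,0,0,0,0]]}}

```text
time_s: 15.18
tool_pos: [0.5645, 0.3418, 0.2338]
tool_rot: [-179.8, 0.2, 94.8]
force: [-0.2, -0.3, -2.0]
grip_width: 0.0178
```

Emit:
{"fn": "jog_arm", "kwargs": {"rows": [[1,0,0,0,0,0,0],[1,0,0,0,0,0,0]]}}

```text
time_s: 15.35
tool_pos: [0.5658, 0.3433, 0.2382]
tool_rot: [179.9, -0.1, 94.8]
force: [0.5, 0.6, -1.6]
grip_width: 0.0176
```

```bash
sed -i 's/>.10)&(dd>0)/>.055)\&(dd>0)/' t.py; python3 t.py w6
```

```text
15.35 [0.56576809 0.34333471 0.23820692] [ 1.79857145e+02 -5.51952356e-02  9.48401856e+01] 0.01758632793727184 [ 0.45919027  0.60001405 -1.60925421] [-43.3  26.8  12.6  92.2  -6.4  61.5  65.9]
0.63 [203.7, 138.9, 347.2, 328.4] rim outline (array([543.1, 341.7]), array([78.5, 81.8]), -85.22)
rim (array([565. , 343.5]), array([ 80.6, 120.4]), 4.73) 3231 0.02634309528728629
floor (array([549. , 342.1]), array([70.7, 76.1]), 4.39) 8743 0.013355128253174114
held (array([562.2, 343.2]), array([35.7, 81.5]), -8.33) 4559 0.07150270429857558
```

View pics/w6.png

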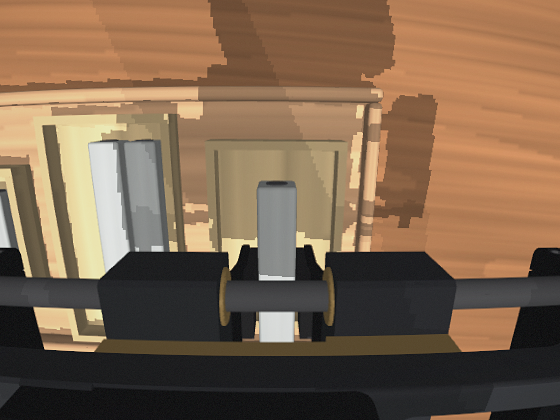

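Centred over the tray. Bar columns 258–297 sit inside the walls at 210–346. Lowering.

Emit:
{"fn": "jog_arm", "kwargs": {"rows": [[1,0,0,0.004,0,0,0],[1,0,0,0.008,0,0,0],[1,0,0,0.009,0,0,0],[1,0,0,0.007,0,0,0],[1,0,0,0.004,0,0,0],[1,0,0,0.002,0,0,0],[1,0,0,0.001,0,0,0],[1,0,0,0,0,0,0],[1,0,0,0,0,0,0]]}}

```text
time_s: 16.2
tool_pos: [0.565, 0.3436, 0.2019]
tool_rot: [180.0, -0.0, 94.9]
force: [-0.2, -0.2, -1.6]
grip_width: 0.0178
```

Emit:
{"fn": "jog_arm", "kwargs": {"rows": [[1,0,0,0.0015,0,0,0],[1,0,0,0.001,0,0,0],[1,0,0,0.001,0,0,0],[1,0,0,0.0005,0,0,0],[1,0,0,0,0,0,0],[1,0,0,0,0,0,0]]}}

```text
time_s: 16.7
tool_pos: [0.5649, 0.3435, 0.198]
tool_rot: [180.0, -0.0, 94.9]
force: [-0.8, -0.0, 0.8]
grip_width: 0.0178
```

On the tray floor: z 0.198 as expected, and the load has come off. I'm opening to about 29 mm and withdrawing.

Emit:
{"fn": "jog_arm", "kwargs": {"rows": [[0.67,0,0,0,0,0,0],[0.67,0,0,0,0,0,0],[0.67,0,0,0,0,0,0],[0.67,0,0,0,0,0,0],[0.67,0,0,0,0,0,0]]}}

```text
time_s: 17.12
tool_pos: [0.5649, 0.3435, 0.1977]
tool_rot: [180.0, -0.0, 94.9]
force: [0.2, 0.5, -0.6]
grip_width: 0.0283
```

Emit:
{"fn": "jog_arm", "kwargs": {"rows": [[0.67,0,0,-0.004,0,0,0],[0.67,0,0,-0.008,0,0,0],[0.67,0,0,-0.015,0,0,0],[0.67,0,0,-0.025,0,0,0],[0.67,0,0,-0.03,0,0,0],[0.67,0,0,-0.03,0,0,0],[0.67,0,0,-0.02,0,0,0],[0.67,0,0,-0.01,0,0,0],[0.67,0,0,0,0,0,0],[0.67,0,0,0,0,0,0]]}}

```text
time_s: 17.95
tool_pos: [0.5647, 0.3434, 0.3396]
tool_rot: [180.0, -0.0, 94.9]
force: [-0.6, -0.4, -0.8]
grip_width: 0.0288
```

```bash
python3 - <<'E'
from h import *
o=status.get_obs();print(o['time_s'],o['tool_pos'],o['grip_width'],o['force'])
p,im,d=shot('wrist','w7')
for q in outline_of('wrist','pillar_mid_center'): print(round(q['conf'],2),fit(at_z(p,rect(q['pixels']),.031)))
vv,uu=np.mgrid[0:420,0:560]; uv=np.c_[uu.ravel(),vv.ravel()]; dd=d.ravel(); P=by_depth(p,uv,dd)
B=P[(dd>0)&(P[:,2]>.0285)&(P[:,2]<.036)&(abs(P[:,0]-.565)<.05)&(abs(P[:,1]-.343)<.025)]; print('bar top',fit(B),len(B),np.percentile(B[:,2],[5,50,95]))
E
```

```text
17.95 [0.5647068  0.34343786 0.33962009] 0.02881861436651906 [-0.57848494 -0.39351129 -0.78682827]
bar top (array([565.2, 344.1]), array([18. , 89.4]), 4.74) 1994 [0.03015438 0.0313078  0.03245841]
```

View pics/w7.png

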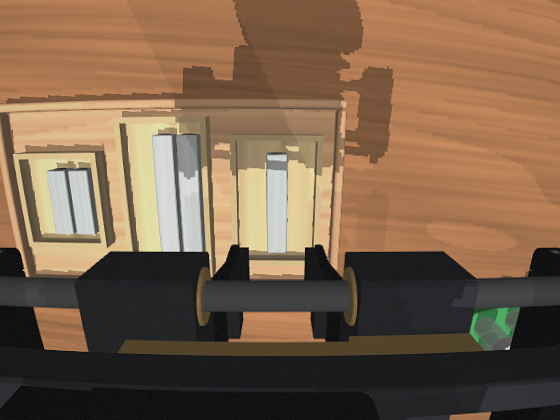

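The bar lies flat and centred in the empty tray, at cols 266–288, rows 153–253. Its top is at 31 mm, as expected (13 + 18), with yaw 4.7° against the tray's 4.5°. The gripper is clear, so I'm handing the job in.

```bash
python3 -c "from cell import env; print(env.sign_off())"
```

```text
the job is handed in; nothing more can be done
None
```

I gripped the 90 mm steel pillar, lowered it into the aluminium gauge's slot and lifted it out again. It now lies flat and lengthwise in the empty tray with 110 mm inside length. I handed the job in at about 18 s, with the gripper about 14 cm above the tray.

- **Gauge check:** the pillar reached the slot floor at the expected height with about 9 N of contact, and the side camera showed it down between the jaws.
- **Final tray check:** by depth the pillar measures 89.4 x 18.0 mm and its top is at 31.3 mm, where 31 mm was expected. Its centre is within 1 mm of the tray's centre, and its yaw is within about 0.3° of the tray's.
- **Check that failed:** on that last picture the pillar detector returned nothing, so the placement rests on the depth measurement and the picture. Both show the pillar clearly.

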